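Put the lapping pad away and shut its case

ROBOT

A 6-joint arm with a two-finger parallel gripper is mounted at the origin on the work surface. World frame = base frame: x ahead of the robot, y to its left, z up, the work surface at z = 0. Lengths are in mm, angles in rad, forces in N, time in s.
With the tool pointing down it reaches from about 275 to 1000 mm from the base axis. Payload 8.4 kg.
Tool frame: the origin (TCP) lies at the very end of the fingers, on their centre line; the grasp point (between the pads) lies 19 mm behind it; z points along the fingers, y is the direction in which the jaws open and shut (so a half turn about z gives the same grasp; the last joint's range is limited). The gripper opens to 85 mm and grips with 20 to 120 N. Pads are 22 mm wide; open, the fingers measure 114 mm over their backs; the gripper's body (76 mm by 85 mm) begins 54 mm behind the grasp point. The pads swing forward as they close: fully open they stand 13 mm farther back than shut.
Start: joints at [-1.263, 0.353, 1.633, -0, 1.155, -0.002], TCP at [190.541, -595.249, 231.281] pointing down, gripper open.
Joint ranges: [-2.63, 2.63], [-0.92, 2.1], [0.06, 2.66], [-1.3, 4.44], [0, 2.69], [-3.02, 3.02]. Speed limits (rad/s): [2.22, 2.22, 2.79, 3.14, 3.14, 3.14].

INTERFACE

Orientations are given as [roll, pitch, yaw] about the fixed x, y, z axes, in that order (R = Rz(yaw) Ry(pitch) Rx(roll)).
In Python, from rig import r, vision gives the robot as it stands.
- The arm moves only by the tool move_arm, never from a script. Its argument "series" is text: rows parted by semicolons, each of 7 numbers parted by spaces: the closure, from -1 (fully open) to 1 (shut), then the shift along the tool's x, y, z in units of 40 mm (1.0 is 40 mm), then the turn, a rotation vector about the tool's x, y, z in degrees. In form: grip tx ty tz ax ay az; .... A call has 1 to 20 rows; each row shifts and turns the pose as measured when the row begins, along the tool's axes as they then stand; what a row does not reach is not made up. A row lasts 1/8 s, in which the tool goes at most 62.5 mm and 10.7 degrees, less where a joint would pass 70% of its speed; a pose out of reach is approached as far as the arm can. A call is refused whole if a number of a shift passes 1 or a number of a turn 10.7, either way. A call with a gripper value outside its range is refused whole. The fingers move at their own pace and stop on an object; "grip_force" is the grip in N (left out, the last holds). Time passes only in rows, so rows that do not move let the fingers close. It gives the time, the measured TCP pose, the force and the opening at its end, in the units of the state.
- r.sense(): the state, without advancing time (a new reading comes with each control period).
- vision.grab_frame(name): name is "side" or "top"; returns the picture (420x560x3 uint8, red, green, blue); there is no depth.
- vision.camera_params(name): a dict with "fx", "fy", "cx", "cy" (pixels), "k1" (the pictures are not rectified: a ray, as slopes to the right and down, at radius r is drawn at 1 + k1 r^2 times it, then the intrinsics apply), "position" and "rotation" of the camera in the world. Camera axes: x right, y up, looking along -z (the intrinsics and any distortion apply to the point x, -y, -z); pixel columns grow to the right and rows downward; lengths in mm; the calibration is good to about 2 mm. A picture is of the moment at which its call begins. camera_params takes no time and is no camera call.
- r.sign_off(): hands the job in, once; it reports no verdict.
The state is a dict: "clock": time; "qpos": joint angles; "qvel": joint speeds; "joint_efforts": joint torques, N m; "eef_pos": TCP position; "tcp_rot": TCP orientation; "contact_force": force on the tool from outside, world axes, zero at the start; "wrist_torque": the same for the moment, N m; "opening": opening from 0.0 (shut) to 1.0 (fully open).
Only numpy, scipy, OpenCV 4.12 (cv2) and the standard library are available. Lean on these libraries where they do the work, as an engineer would, in place of code of your own. Each camera call takes 0.05 s, during which the arm holds its last target. There are 200 camera calls.

TASK

Put the orange hand lapping pad away: set it down (do not drop it) flat in the empty bay of the open case, let go, and see that all three pads lie below the rim. Then gently shut the lid fully, without letting it slam. Leave the blue and green pads in their bays and do not disturb the jar and the bowl.

Things in the scene. Friction and masses are not known exactly. Their poses are not given: they have to be found in the camera images.
- pad_orange_mid (a point): Orange lapping pad, about 250 g: aluminium plate 100 (own x) x 58 x 12 mm with an upright coloured plastic grip ridge, 70 mm long along x, 20 mm thick along y, rising 34 mm above the plate (46 mm overall). This point is its centre, 23 mm above its underside. Same either way round. Starts flat on the bench, ridge up; pinch the ridge from above.
- pad_blue_mid (a point): Blue lapping pad, about 250 g: aluminium plate 100 (own x) x 58 x 12 mm with an upright coloured plastic grip ridge, 70 mm long along x, 20 mm thick along y, rising 34 mm above the plate (46 mm overall). This point is its centre, 23 mm above its underside. Same either way round. It starts lying flat in one of the three bays of the case and stays there.
- pad_green_mid (a point): Green lapping pad, about 250 g: aluminium plate 100 (own x) x 58 x 12 mm with an upright coloured plastic grip ridge, 70 mm long along x, 20 mm thick along y, rising 34 mm above the plate (46 mm overall). This point is its centre, 23 mm above its underside. Same either way round. It starts lying flat in one of the three bays of the case and stays there.
- empty_bay (a point): Centre of the empty bay's floor (orange-edged card 108 x 64 mm); which of the three it is varies. Bay 118 mm along this x (square to the hinge), 74 mm along y; floor 6 mm above the bench, 54 mm below the rim. Ribs between bays: 14 mm high, 5 mm thick, pitch 79 mm. Pads lie with their x along this x, ridge top then 8 mm below the rim; on a rib or wall they stand too high.
- case: The grey plastic case, 130 mm (own x) by 244 mm (own y) by 60 mm high, walls and floor 6 mm, three bays side by side along y, fixed to the bench. Origin at the centre of its underside; its hinge line runs along y at its +x rim, on the robot's right. Its own +x points roughly to the robot's right (world -y).
- lid_edge (a point): Middle of the lid's free edge, on the lid's outer face (the face that is on top when shut). The lid is a flat rigid plate 130 mm from hinge to free edge, 244 mm wide along y and 10 mm thick.
- lid_hinge (a point): Middle of the hinge line, 0.5 mm above the rim of the case (60.5 mm above the bench).
- lid (a joint): Lid angle, rad: 0 = shut on the rim (top face 70.5 mm above the bench), 1.57 = upright, 1.9 = stop, leaning back. Starts open at 1.6 to 1.85. Stiff hinge: it stays at any angle and takes about 1 to 3 N at the free edge to move. Push its outer face near the free edge, then press down from above.
- jar: A terracotta-coloured glaze jar with white cap, 68 mm across, 70 mm high, standing on the bench. Origin at the centre of its underside.
- bowl: A blue ceramic bowl, 110 mm across, 50 mm high, on the bench. Origin at the centre of its underside.

How it is judged:
By the outcome, as a careful person would: the job done as asked, in the order asked, and still so for the second after the job is handed in, with the robot touching nothing.
It also fails if it takes over 56 s, if anything falls off the work surface, if the arm or the gripper's body presses on something with over 40 N, if the wrist force passes 120 N, or if a joint passes its speed limit or range.

## Working session

There is one attempt and no reset: what is moved stays moved. The work goes in short steps, Python scripts to look and compute and a tool call to move; the robot and the scene stay as the last step left them, time stands still between calls to the robot, and variables do not carry over. Pictures are saved under pics/ and viewed, about 8 in all and at most 12, crops included, and the job is handed in when it is done.

Besides the shell and the picture viewer there is one more tool, called after "Call:" as name(argument=value, ...), one argument or row to a line, values as JSON. move_arm: Moves the arm, as the interface text tells. Its arguments: {"type":"object","properties":{"series":{"type":"string"},"grip_force":{"type":"number"}},"required":["series"]}

```bash
ls; mkdir -p pics
python3 - <<'E'
from rig import r, vision
import cv2,numpy as np
print(r.sense())
ims=[]
for n in("side","top"):
    print(n,vision.camera_params(n)); im=vision.grab_frame(n); np.save(f"pics/{n}0.npy",im); cv2.imwrite(f"pics/{n}0.png",im[:,:,::-1])
E
```

```text
pics
{'clock': 0.0, 'qpos': array([-1.26339864e+00,  3.53634300e-01,  1.63414224e+00, -3.30544036e-06,
        1.15518496e+00, -2.38972271e-03]), 'qvel': array([ 0.00158355,  0.00017645,  0.00252909, -0.00029137,  0.00138035,
       -0.0013121 ]), 'joint_efforts': array([-9.71604786e-04, -6.05256915e+01, -3.42062402e+01,  3.36902679e-05,
        9.61618731e-03,  8.29382907e-05]), 'eef_pos': array([ 190.39651485, -594.79462886,  230.56685452]), 'tcp_rot': array([-3.14022380e+00, -2.48952309e-07,  3.09788744e-01]), 'contact_force': array([ 0.16655313, -0.60820284,  0.26623852]), 'wrist_torque': array([-0.03661105, -0.012405  , -0.01064636]), 'opening': 1.0005704025272764}
side {'fx': 509.1065229830445, 'fy': 509.1065229830445, 'cx': 266.62098006718077, 'cy': 206.81953416328972, 'k1': -0.02547279313644942, 'position': array([ 493.45453881, -998.54325816,  848.60720139]), 'rotation': array([ 0.87869498, -0.00363304, -0.12541294])}
top {'fx': 510.6106108920125, 'fy': 510.6106108920125, 'cx': 272.19948741142105, 'cy': 208.09787900934288, 'k1': -0.07820755151002017, 'position': array([ 453.19312025,  -35.48925887, 1317.92027661]), 'rotation': array([ 1.07479763e-01,  1.52609286e-03, -1.57154477e+00])}
```

View pics/top0.png

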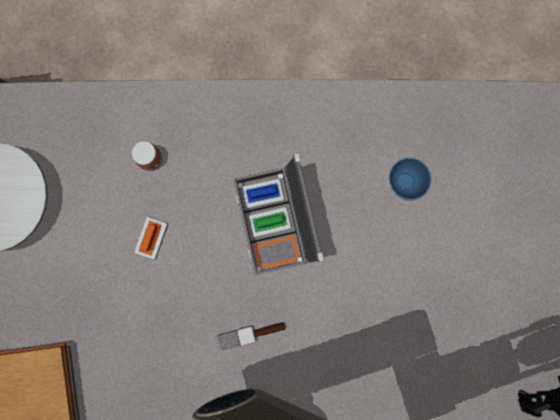

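View pics/side0.png

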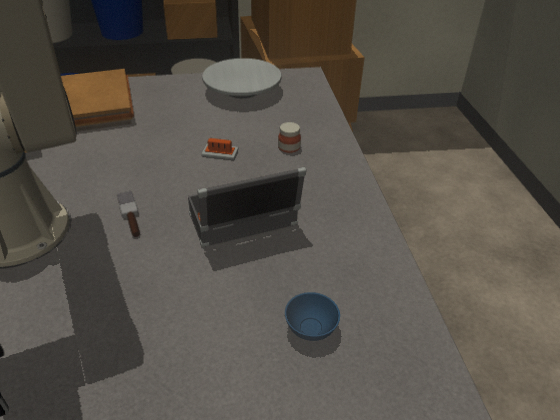

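The top view shows the orange pad at about (150,238), with the case at (275,225). The empty bay, with its orange card, is nearest the robot at (277,252). The lid is open to the right, its free edge running (297,157)-(321,258). The jar is at (146,155) and the bowl at (410,179). The side view shows the lid's outer face and the pad at (220,149).

```bash
cat > h.py <<'E'
import numpy as np,cv2
from scipy.spatial.transform import Rotation as R
from rig import r,vision
def ray(n,px):
    c=vision.camera_params(n)
    K=np.array([[c['fx'],0,c['cx']],[0,c['fy'],c['cy']],[0,0,1]])
    u=cv2.undistortPoints(np.array(px,float).reshape(-1,1,2),K,np.array([c['k1'],0,0,0]))[:,0]
    d=np.c_[u[:,0],-u[:,1],-np.ones(len(u))]
    return c['position'],R.from_euler('xyz',c['rotation']).apply(d)
def plane(n,px,z):
    p,d=ray(n,px); return p+d*((z-p[2])/d[:,2])[:,None]
def proj(n,P):
    c=vision.camera_params(n)
    q=R.from_euler('xyz',c['rotation']).inv().apply(np.atleast_2d(P)-c['position'])
    s=np.c_[q[:,0],-q[:,1]]/-q[:,2:]; s=s*(1+c['k1']*(s**2).sum(1,keepdims=True))
    return s*[c['fx'],c['fy']]+[c['cx'],c['cy']]
def blobs(im,lo,hi,box=None,k=0):
    hsv=cv2.cvtColor(im,cv2.COLOR_RGB2HSV); m=cv2.inRange(hsv,lo,hi)
    if box: z=np.zeros_like(m); x0,y0,x1,y1=box; z[y0:y1,x0:x1]=255; m&=z
    if k: m=cv2.morphologyEx(m,cv2.MORPH_CLOSE,np.ones((k,k)))
    return sorted(cv2.findContours(m,cv2.RETR_EXTERNAL,cv2.CHAIN_APPROX_NONE)[0],key=cv2.contourArea)[::-1]
def rect(n,c,z):
    P=plane(n,c.reshape(-1,2),z)[:,:2].astype(np.float32)
    (cx,cy),(w,h),a=cv2.minAreaRect(P)
    if h>w:w,h,a=h,w,a+90
    return np.round([cx,cy,w,h,(a+90)%180-90],1)
E
python3 - <<'E'
from h import *
im=np.load('pics/top0.npy')
for n,lo,hi,box,z,k in [('orange ridge',(3,150,90),(18,255,255),(130,210,175,265),46,0),('orange plate',(0,0,150),(180,60,255),(130,210,175,265),12,5),
 ('green ridge',(45,100,40),(80,255,255),(235,160,300,275),52,0),('blue ridge',(105,120,40),(130,255,255),(235,160,300,275),52,0),
 ('card',(3,120,90),(18,255,255),(235,225,310,280),6,9),('green plate',(0,0,140),(180,60,255),(245,206,295,238),18,5),('blue plate',(0,0,140),(180,60,255),(243,176,290,207),18,5)]:
    for c in blobs(im,lo,hi,box,k)[:1]: print(n,cv2.contourArea(c),cv2.boundingRect(c),rect('top',c,z))
s=np.load('pics/side0.npy')
c=blobs(s,(3,150,60),(18,255,255),(200,130,245,165),3)[0];print('side orange',cv2.boundingRect(c))
a=cv2.resize(im[140:290,130:340],None,fx=3.7,fy=3.7,interpolation=cv2.INTER_CUBIC)[:,:,::-1];cv2.imwrite('pics/c1.png',a)
b=cv2.resize(s[125:255,180:320],None,fx=4.6,fy=4.6,interpolation=cv2.INTER_CUBIC)[:,:,::-1];cv2.imwrite('pics/c2.png',b)
E
```

```text
orange ridge 344.0 (140, 222, 21, 33) [516.5 272.7  77.3  31.4 -18.5]
orange plate 1185.5 (131, 214, 44, 51) [512.8 275.1 131.1 108.9   3.6]
green ridge 359.0 (253, 212, 33, 20) [556.4 -26.3  77.9  31.5 -76. ]
blue ridge 356.5 (246, 184, 34, 18) [628.7  -9.5  79.1  32.  -77.7]
card 974.5 (254, 236, 45, 33) [481.5 -43.9 108.4  64.  -77.3]
green plate 823.0 (249, 207, 42, 30) [559.2 -26.7  98.5  59.1 -76.2]
blue plate 805.5 (243, 176, 41, 31) [635.8 -13.8 107.4  62.3 -75.9]
side orange (205, 138, 30, 16)
```

View pics/c1.png

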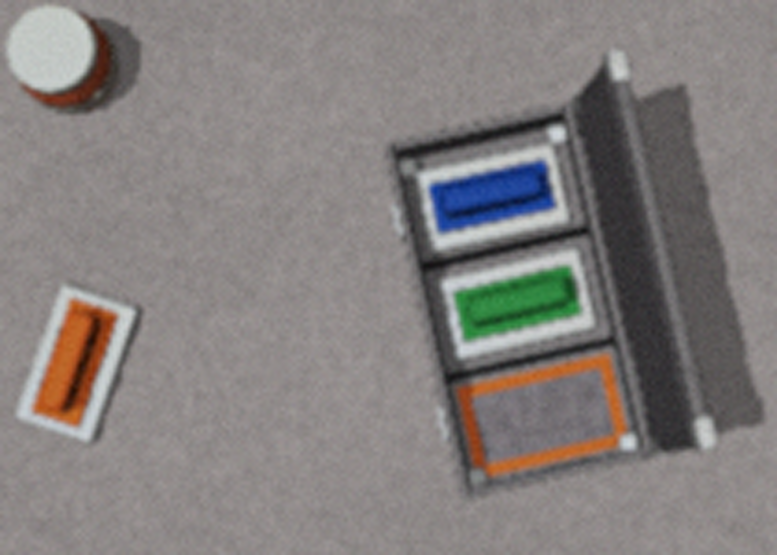

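View pics/c2.png

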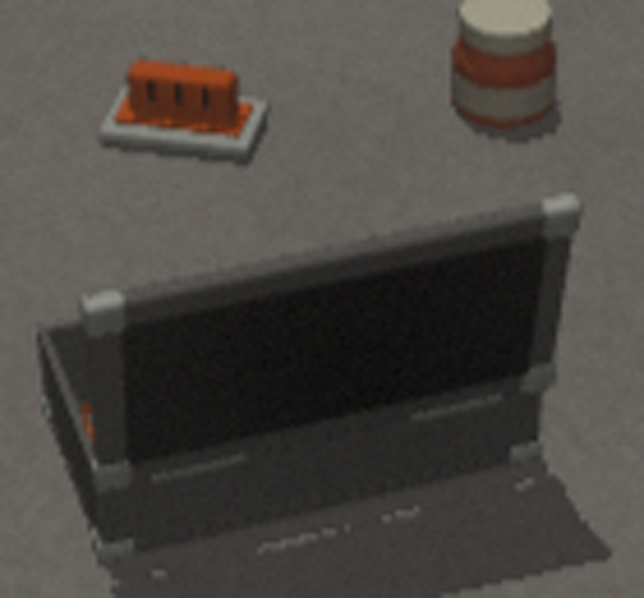

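The crops show that an orange sheet on the plate merges with the ridge in the mask. The pad's plate corners in the crop are about (65,287), (140,308), (95,440) and (18,418). The lid's corner blocks are at (618,66) and (706,432) in the top crop and at (561,210) and (103,312) in the side crop.

Run:
```python
from h import *
im=np.load('pics/top0.npy'); s=np.load('pics/side0.npy')
t=lambda p:np.array(p)/3.7+[130,140]-.4
sd=lambda p:np.array(p)/4.6+[180,125]-.4
P=plane('top',t([(65,287),(140,308),(95,440),(18,418)]),12)
print(P.round(1),P.mean(0).round(1))
d=(P[2]+P[3]-P[0]-P[1])/2; print('len',np.hypot(*d[:2]),'yaw',np.degrees(np.arctan2(d[1],d[0])))
c=blobs(im,(3,150,90),(18,255,255),(130,210,175,265))[0];print('sheet z12',rect('top',c,12))
c=blobs(s,(3,150,60),(18,255,255),(200,130,245,165),3)[0]
print('side plate corners', plane('side',sd([(100,138),(250,158)]),0).round(1), plane('side',sd([(268,100)]),12).round(1))
# lid corners triangulate
for a,b in [((618,66),(561,210)),((706,432),(103,312))]:
    p,u=ray('top',t([a]));q,v=ray('side',sd([b]));u=u[0];v=v[0]
    k=np.linalg.lstsq(np.c_[u,-v],q-p,rcond=None)[0]; A,B=p+u*k[0],q+v*k[1];print('lid corner',A.round(1),B.round(1))
```

```text
[[570.9 289.1  12. ]
 [556.2 236.1  12. ]
 [464.6 265.7  12. ]
 [479.6 319.9  12. ]] [517.8 277.7  12. ]
len 96.23486190320182 yaw 161.72121329943596
sheet z12 [518.2 280.9  79.4  32.2 -18.5]
side plate corners [[461.9 282.3   0. ]
 [556.7 247.7   0. ]] [[572.5 295.6  12. ]]
lid corner [690.  -89.  186.8] [689.2 -89.  186.6]
lid corner [ 468.  -140.4  184.8] [ 466.3 -140.5  184.8]
```

Call:
move_arm(
  series="-1 0.72 -0.91 0 0 0 0;-1 0.72 -0.91 0 0 0 0;-1 0.72 -0.91 0 0 0 0;-1 0.72 -0.91 0 0 0 0;-1 0.72 -0.91 0 0 0 0;-1 0.72 -0.91 0 0 0 0;-1 0.72 -0.91 0 0 0 0;-1 0.72 -0.91 0 0 0 0;-1 0.72 -0.91 0 0 0 0;-1 0.72 -0.91 0 0 0 0;-1 0.72 -0.91 0 0 0 0;-1 0.72 -0.91 0 0 0 0;-1 0.72 -0.91 0 0 0 0;-1 0.72 -0.91 0 0 0 0;-1 0.72 -0.91 0 0 0 0;-1 0.72 -0.91 0 0 0 0;-1 0.72 -0.91 0 0 0 0;-1 0.72 -0.91 0 0 0 0;-1 0.72 -0.91 0 0 0 0",
)

```text
clock: 2.48
eef_pos: [507.2, 255.6, 229.1]
tcp_rot: [-3.139, 0.001, 0.305]
contact_force: [0.1, -0.9, -0.4]
opening: 1.0
```

Call:
move_arm(
  series="-1 0 0 0 0 0 -10.6;-1 0 0 0 0 0 -10.6;-1 0 0 0 0 0 -10.6;-1 0 0 0 0 0 -10.6;-1 0 0 0 0 0 -10.6;-1 0 0 0 0 0 -10.6;-1 0 0 0 0 0 -10.6;-1 0 0 0 0 0 -10.6;-1 0 0 0 0 0 -10.6;-1 0 0 0 0 0 -10.6;-1 0 0 0 0 0 -10.6;-1 0 0 0 0 0 -10.6;-1 0 0 0 0 0 -10.6",
)

```text
clock: 4.1
eef_pos: [504.5, 258.0, 223.4]
tcp_rot: [-3.136, -0.008, 2.747]
contact_force: [0.4, -0.9, 0.7]
opening: 1.001
```

Call:
move_arm(
  series="-1 -0.14 0.59 0.5 0 0 -4.1;-1 0 0 0.9 0 0 0;-1 0 0 0.9 0 0 0;-1 0 0 0.6 0 0 0;-1 0 0 0 0 0 0",
)

```text
clock: 4.72
eef_pos: [517.7, 277.8, 103.5]
tcp_rot: [-3.136, -0.009, 2.824]
contact_force: [0.7, 0.9, 0.6]
opening: 0.997
```

Run:
```python
from h import *
s=r.sense();print(s['eef_pos'],s['tcp_rot'])
a=vision.grab_frame('side')[60:190,140:320]
b=vision.grab_frame('top')[180:300,90:256]
f=lambda a:cv2.resize(a,(560,400),interpolation=cv2.INTER_CUBIC)[:,:,::-1]
cv2.imwrite('pics/d.png',np.hstack([f(a),f(b)])[:, :][::1]if 0 else cv2.resize(np.hstack([f(a),f(b)]),(800,286)))
```

```text
[517.6908919 277.831012  103.4900622] [-3.1359123  -0.00937377  2.82351133]
```

View pics/d.png

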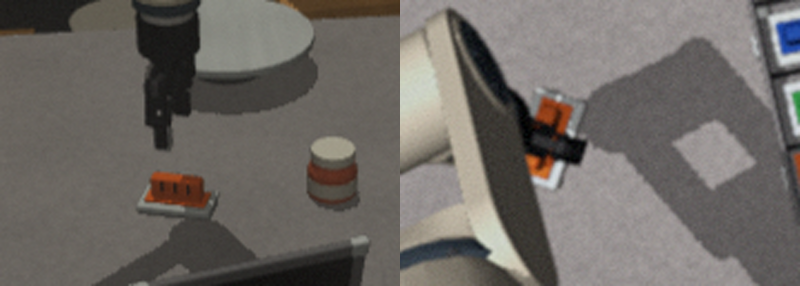

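The left panel (side) shows the near fingertip at (163,148), left of the ridge top, which is centred at (178,176). The right panel (top) shows the right finger crossing the pad near its middle, at (555,145). I'll check the predicted projections against this.

Run:
```python
from h import *
s=np.load('pics/side0.npy')
u=R.from_euler('z',161.7,degrees=True).apply
print('model ridge top ends, side', proj('side',np.array([518,278,46])+u([[-35,-10,0],[35,-10,0],[-35,10,0],[35,10,0]])).round(1).tolist())
c=blobs(s,(3,150,60),(18,255,255),(200,130,245,165),3)[0].reshape(-1,2)
print('seen x range at top rows',[ (y,c[c[:,1]==y][:,0].min(),c[c[:,1]==y][:,0].max()) for y in range(138,154)])
print('tcp proj',proj('side',[[517.7,277.8,103.5]]),proj('top',[[517.7,277.8,103.5]]), 'near finger',proj('side',np.array([517.7,277.8,113])+u([[0,-50,0]])))
```

```text
model ridge top ends, side [[231.8, 140.5], [208.8, 138.0], [230.2, 144.1], [206.9, 141.5]]
seen x range at top rows [(138, np.int32(210), np.int32(211)), (139, np.int32(209), np.int32(220)), (140, np.int32(208), np.int32(228)), (141, np.int32(208), np.int32(230)), (142, np.int32(208), np.int32(230)), (143, np.int32(209), np.int32(230)), (144, np.int32(209), np.int32(230)), (145, np.int32(209), np.int32(230)), (146, np.int32(208), np.int32(230)), (147, np.int32(207), np.int32(230)), (148, np.int32(206), np.int32(234)), (149, np.int32(206), np.int32(233)), (150, np.int32(205), np.int32(233)), (151, np.int32(206), np.int32(232)), (152, np.int32(216), np.int32(232)), (153, np.int32(223), np.int32(231))]
tcp proj [[218.18838704 123.90560032]] [[141.97693277 235.86790984]] near finger [[222.54594818 112.46620024]]
```

Call:
move_arm(
  series="-1 0 0 0.8 0 0 0;-1 0 0 0.8 0 0 0;-1 0 0 0.45 0 0 0;-1 0 0 0 0 0 0",
)

```text
clock: 5.32
eef_pos: [523.3, 280.9, 27.9]
tcp_rot: [3.137, 0.0, 2.823]
contact_force: [0.5, 0.2, 0.6]
opening: 1.004
```

Call:
move_arm(
  series="-1 0.1 -0.11 0.22 0 0 0;-1 0 0 0 0 0 0",
)

```text
clock: 5.58
eef_pos: [518.9, 278.5, 20.6]
tcp_rot: [3.135, 0.002, 2.823]
contact_force: [1.2, 0.1, 0.7]
opening: 1.001
```

Call:
move_arm(
  series="0 0 0 0 0 0 0;0.4 0 0 0 0 0 0;1 0 0 0 0 0 0;1 0 0 0 0 0 0;1 0 0 0 0 0 0;1 0 0 0 0 0 0",
  grip_force=45,
)

```text
clock: 6.32
eef_pos: [520.1, 279.1, 22.4]
tcp_rot: [3.133, 0.004, 2.823]
contact_force: [-0.1, 0.6, 1.5]
opening: 0.225
```

Call:
move_arm(
  series="0.2 0 0 0 0 0 0;0.2 0 0 0 0 0 0;0.2 0.05 0 0.15 0 0 0;0.2 0 0 0.03 0 0 0;1 0 0 0.02 0 0 0;1 0 0 0 0 0 0;1 0 0 0 0 0 0",
  grip_force=45,
)

```text
clock: 7.2
eef_pos: [517.9, 279.8, 13.7]
tcp_rot: [3.134, 0.004, 2.824]
contact_force: [-0.2, 0.3, 0.7]
opening: 0.227
```

Call:
move_arm(
  series="1 0 0 -0.5 0 0 0;1 0 0 -1 0 0 0;1 0 0 -1 0 0 0;1 0 0 -1 0 0 0;1 0 0 -0.2 0 0 0;1 0 0 0 0 0 0",
)

```text
clock: 7.95
eef_pos: [516.3, 278.4, 169.7]
tcp_rot: [3.133, 0.004, 2.823]
contact_force: [-0.3, 0.2, -1.9]
opening: 0.226
```

Call:
move_arm(
  series="1 -0.21 -0.9 0 0 0 0;1 -0.21 -0.9 0 0 0 0;1 -0.21 -0.9 0 0 0 0;1 -0.21 -0.9 0 0 0 0;1 -0.21 -0.9 0 0 0 0;1 -0.21 -0.9 0 0 0 0;1 -0.21 -0.9 0 0 0 0;1 -0.21 -0.9 0 0 0 0;1 0 0 0 0 0 9.8;1 0 0 0 0 0 9.8;1 0 0 0 0 0 9.8;1 0 0 0 0 0 9.8;1 0 0 0 0 0 9.8;1 0 0 0 0 0 9.8;1 0 0 0 0 0 0",
)

```text
clock: 9.82
eef_pos: [473.8, -26.5, 145.5]
tcp_rot: [-3.112, -0.011, 1.766]
contact_force: [0.5, 1.1, -1.9]
opening: 0.227
```

```bash
cat > go.py <<'E'
import sys
from h import *
def need(tx,ty,tz,yaw):
    s=r.sense();Rn=R.from_euler('xyz',s['tcp_rot']);Rd=R.from_euler('xyz',[np.pi,0,yaw])
    d=Rn.inv().apply(np.array([tx,ty,tz])-s['eef_pos'])
    print('pos',s['eef_pos'].round(1),'rot',s['tcp_rot'].round(3),'F',s['contact_force'].round(1),'t',round(s['clock'],2),'| units',(d/40).round(3),'turn',np.degrees((Rn.inv()*Rd).as_rotvec()).round(2))
if __name__=='__main__': need(*map(float,sys.argv[1:]))
E
python3 go.py 481.5 -44 110 1.798
```

```text
pos [473.8 -26.5 145.5] rot [-3.112 -0.011  1.766] F [ 0.5  1.1 -1.9] t 9.82 | units [-0.477  0.13   0.879] turn [-1.66 -0.64 -1.81]
```

Call:
move_arm(
  series="1 -0.24 0.07 0.3 -0.8 -0.3 -0.9;1 -0.24 0.07 0.5 -0.8 -0.3 -0.9;1 0 0 0 0 0 0",
)

```text
clock: 10.2
eef_pos: [481.0, -44.1, 110.4]
tcp_rot: [-3.138, -0.002, 1.812]
contact_force: [-0.2, -0.1, -1.5]
opening: 0.229
```

```bash
python3 go.py 481.5 -44 70 1.798
python3 - <<'E'
from h import *
a=vision.grab_frame('side')[130:260,160:340]
T=vision.grab_frame('top')
np.save('pics/t2.npy',T)
b=T[180:300,200:366]
f=lambda a:cv2.resize(a,(560,400),interpolation=cv2.INTER_CUBIC)[:,:,::-1]
cv2.imwrite('pics/e.png',cv2.resize(np.hstack([f(a),f(b)]),(800,286)))
E
```

```text
pos [481.  -44.1 110.4] rot [-3.138e+00 -2.000e-03  1.812e+00] F [-0.2 -0.1 -1.5] t 10.2 | units [-0.003  0.016  1.009] turn [-0.23 -0.11  0.78]
```

View pics/e.png

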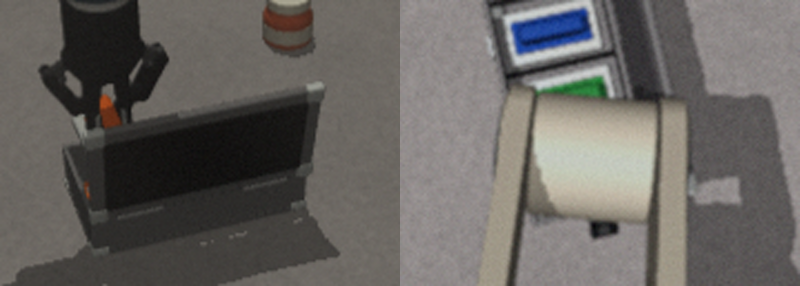

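The left panel (side) shows the pad held over the near bay. The ridge end is orange, with its top at about (104,97), and the plate's corner is at about (80,125). The top view is blocked by the arm.

Run:
```python
from h import *
c=np.array([481,-44.1,110.4-13.7]); u=R.from_euler('z',1.812).apply
n=proj('side',c+u([[-35,0,46],[-35,-10,46],[-35,10,46],[-50,29,12],[50,29,12],[-50,-29,12]]))
print((((n-[160,130]))*2.21).round(0).tolist())
print('lid near corner', proj('side',[[467,-140.4,184.8]]))
```

```text
[[117.0, 131.0], [126.0, 129.0], [107.0, 134.0], [96.0, 172.0], [71.0, 117.0], [150.0, 159.0]]
lid near corner [[202.31661184 192.38661401]]
```

Call:
move_arm(
  series="1 0 0.02 0.5 -0.1 -0.1 0.4;1 0 0 0.5 -0.1 0 0.4;1 0 0 0 0 0 0",
)

```text
clock: 10.68
eef_pos: [484.5, -42.9, 73.3]
tcp_rot: [3.137, 0.001, 1.799]
contact_force: [-0.3, -0.3, -1.1]
opening: 0.226
```

```bash
python3 go.py 481.5 -44 32 1.798
```

```text
pos [484.5 -42.9  73.3] rot [3.137e+00 1.000e-03 1.799e+00] F [-0.3 -0.3 -1.1] t 10.68 | units [-0.008 -0.083  1.031] turn [0.26 0.07 0.08]
```

Call:
move_arm(
  series="1 0 -0.08 0.2 0.2 0 0;1 0 0 0.35 0 0 0;1 0 0 0.3 0 0 0;1 0 0 0 0 0 0",
)

```text
clock: 11.18
eef_pos: [482.6, -43.5, 39.0]
tcp_rot: [3.138, 0.002, 1.801]
contact_force: [-0.4, -0.4, -2.3]
opening: 0.227
```

```bash
python3 go.py 481.5 -44 20 1.798
```

```text
pos [482.6 -43.5  39. ] rot [3.138e+00 2.000e-03 1.801e+00] F [-0.4 -0.4 -2.3] t 11.18 | units [-0.004 -0.03   0.475] turn [0.18 0.11 0.17]
```

Call:
move_arm(
  series="1 0 -0.03 0.12 0.1 0.1 0.1;1 0 0 0.12 0 0 0;1 0 0 0 0 0 0",
)

```text
clock: 11.55
eef_pos: [481.6, -43.9, 28.9]
tcp_rot: [3.14, 0.0, 1.799]
contact_force: [0.4, -0.2, -1.4]
opening: 0.227
```

Call:
move_arm(
  series="1 0 0 0.08 0 0 0;1 0 0 0.08 0 0 0;1 0 0 0 0 0 0",
)

```text
clock: 11.92
eef_pos: [481.9, -43.9, 22.3]
tcp_rot: [3.139, 0.0, 1.799]
contact_force: [0.4, 0.3, -2.4]
opening: 0.229
```

Below the rib tops and no contact yet, so I'll take the last few mm slowly.

Call:
move_arm(
  series="1 0 0 0.04 0 0 0;1 0 0 0.04 0 0 0;1 0 0 0 0 0 0",
)

```text
clock: 12.3
eef_pos: [482.1, -43.9, 19.7]
tcp_rot: [3.139, 0.0, 1.799]
contact_force: [0.4, -0.5, -1.5]
opening: 0.225
```

Call:
move_arm(
  series="1 0 0 0.04 0 0 0;1 0 0 0.03 0 0 0;1 0 0 0 0 0 0",
)

```text
clock: 12.68
eef_pos: [482.3, -43.9, 19.9]
tcp_rot: [3.139, 0.001, 1.799]
contact_force: [-0.1, 0.6, -1.8]
opening: 0.23
```

Call:
move_arm(
  series="1 0 0 0.06 0 0 0;1 0 0 0.06 0 0 0;1 0 0 0.03 0 0 0",
)

```text
clock: 13.05
eef_pos: [482.5, -43.8, 19.5]
tcp_rot: [3.139, 0.001, 1.799]
contact_force: [-4.5, 1.1, 8.6]
opening: 0.227
```

Call:
move_arm(
  series="0.4 0 0 -0.02 0 0 0;0.3 0 0 0 0 0 0;0.3 0 0 0 0 0 0",
)

```text
clock: 13.42
eef_pos: [483.1, -43.8, 20.4]
tcp_rot: [3.138, 0.001, 1.799]
contact_force: [1.0, 0.4, 0.2]
opening: 0.348
```

Call:
move_arm(
  series="0.3 0 0 -0.2 0 0 0;0.3 0 0 -0.5 0 0 0;0.3 0 0 -0.8 0 0 0;0.3 0 0 -1 0 0 0;0.3 0 0 -1 0 0 0;0.3 0 0 -1 0 0 0;0.3 0 0 -1 0 0 0;0.3 0 0 -0.8 0 0 0;0.3 0 0 -0.4 0 0 0;0.3 0 0 0 0 0 0",
)

```text
clock: 14.68
eef_pos: [480.9, -43.7, 300.0]
tcp_rot: [3.137, 0.001, 1.799]
contact_force: [0.6, -0.0, -0.7]
opening: 0.354
```

```bash
python3 go.py 610 -250 260 1.798
```

```text
pos [480.9 -43.7 300. ] rot [3.137e+00 1.000e-03 1.799e+00] F [ 0.6 -0.  -0.7] t 14.68 | units [-5.754  1.972  1.013] turn [0.24 0.05 0.07]
```

Call:
move_arm(
  series="1 -0.5 0.3 0 0 0 0;1 -0.72 0.42 0 0 0 0;1 -0.72 0.42 0 0 0 0;1 -0.72 0.42 0 0 0 0;1 -0.72 0.42 0 0 0 0;1 0 0 0 0 0 0",
)

```text
clock: 15.42
eef_pos: [592.9, -165.4, 292.9]
tcp_rot: [-3.139, -0.001, 1.8]
contact_force: [-0.5, 0.7, 0.1]
opening: 0.0
```

```bash
python3 go.py 589 -158 160 1.798
python3 - <<'E'
from h import *
T=vision.grab_frame('top'); S=vision.grab_frame('side')
f=lambda a:cv2.resize(a,(560,400),interpolation=cv2.INTER_CUBIC)[:,:,::-1]
cv2.imwrite('pics/f.png',cv2.resize(np.hstack([f(S[100:300,140:420]),f(T[160:290,200:382])]),(800,286)))
E
```

```text
pos [ 592.9 -165.4  292.9] rot [-3.139e+00 -1.000e-03  1.800e+00] F [-0.5  0.7  0.1] t 15.43 | units [ 0.198 -0.043  3.323] turn [-0.15 -0.08  0.11]
```

View pics/f.png

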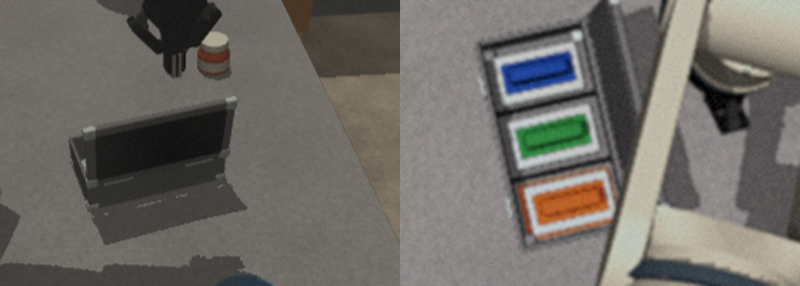

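The pictures show the orange pad at (568,205) in the right panel, lying flat in its bay and surrounded by card on all sides. Blue and green haven't moved. The shut gripper is outside the lid at (735,120). Next I'll lower it beside the outer face.

Call:
move_arm(
  series="1 0 0 0.5 0 0 0;1 0 0 0.9 0 0 0;1 0 0 0.9 0 0 0;1 0 0 0.7 0 0 0;1 0 0 0.3 0 0 0;1 0 0 0 0 0 0",
)

```text
clock: 16.27
eef_pos: [588.2, -160.7, 157.5]
tcp_rot: [-3.137, -0.003, 1.803]
contact_force: [0.7, 0.4, 0.5]
opening: -0.004
```

```bash
python3 go.py 582.1 -128.5 165 1.798
```

```text
pos [ 588.2 -160.7  157.5] rot [-3.137e+00 -3.000e-03  1.803e+00] F [0.7 0.4 0.5] t 16.27 | units [ 0.819  0.036 -0.186] turn [-0.25 -0.2   0.31]
```

Call:
move_arm(
  series="1 0.3 0 -0.1 0 0 0;1 0.35 0 -0.1 0 0 0;1 0.2 0 -0.1 0 0 0;1 0.2 0 0 0 0 0;1 0.2 0 0 0 0 0;1 0.15 0 0 0 0 0",
)

```text
clock: 17.02
eef_pos: [577.0, -103.4, 175.3]
tcp_rot: [3.139, 0.001, 1.804]
contact_force: [-0.2, -2.2, 2.2]
opening: 0.0
```

```bash
cat > ls.py <<'E'
from h import *
s=r.sense();e=s['eef_pos'];d=e[:2]-[558.5,-26.2]
print('s',round(d@[.225,-.974],1),'c',round(d@[.974,.225],1),'z',e[2].round(1),'rot',s['tcp_rot'].round(3),'F_s',round(s['contact_force'][:2]@[.225,-.974],1),'Fz',s['contact_force'][2].round(1),'t',round(s['clock'],2))
E
python3 ls.py
```

```text
s 79.3 c 0.7 z 175.3 rot [3.139e+00 1.000e-03 1.804e+00] F_s 2.1 Fz 2.2 t 17.02
```

Call:
move_arm(
  series="1 0.25 0 0.06 0 0 0;1 0.25 0 0.08 0 0 0;1 0.25 0 0.1 0 0 0;1 0.2 0 0.1 0 0 0",
)

```text
clock: 17.52
eef_pos: [568.0, -63.8, 160.8]
tcp_rot: [3.138, 0.001, 1.804]
contact_force: [0.2, -1.0, 2.1]
opening: -0.0
```

```bash
python3 ls.py
```

```text
s 38.8 c 0.8 z 160.8 rot [3.138e+00 1.000e-03 1.804e+00] F_s 1.0 Fz 2.1 t 17.52
```

Call:
move_arm(
  series="1 0.3 0 0.14 0 0 0;1 0.28 0 0.15 0 0 0;1 0.22 0 0.17 0 0 0;1 0.2 0 0.18 0 0 0",
)

```text
clock: 18.02
eef_pos: [558.1, -21.7, 133.0]
tcp_rot: [3.139, 0.0, 1.804]
contact_force: [1.1, -1.5, -0.0]
opening: 0.002
```

```bash
python3 ls.py
```

```text
s -4.5 c 0.6 z 133.0 rot [3.139 0.    1.804] F_s 1.7 Fz -0.0 t 18.02
```

Call:
move_arm(
  series="1 0.14 0 0.15 0 0 0;1 0.14 0 0.18 0 0 0;1 0.12 0 0.22 0 0 0;1 0.1 0 0.22 0 0 0",
)

```text
clock: 18.52
eef_pos: [552.8, -0.5, 99.8]
tcp_rot: [3.139, -0.0, 1.804]
contact_force: [1.1, -0.4, 1.5]
opening: 0.001
```

```bash
python3 ls.py
```

```text
s -26.3 c 0.2 z 99.8 rot [ 3.139 -0.     1.804] F_s 0.6 Fz 1.5 t 18.52
```

Still tracking, with only about 2 N of contact. Last part at a gentle pace.

Call:
move_arm(
  series="1 0.06 0 0.18 0 0 0;1 0.05 0 0.18 0 0 0;1 0.03 0 0.15 0 0 0;1 0.02 0 0.12 0 0 0;1 0 0 0.08 0 0 0",
)

```text
clock: 19.15
eef_pos: [551.1, 6.3, 70.1]
tcp_rot: [3.14, -0.001, 1.804]
contact_force: [-13.4, 1.2, 48.4]
opening: 0.0
```

```bash
python3 ls.py
```

```text
s -33.3 c 0.1 z 70.1 rot [ 3.140e+00 -1.000e-03  1.804e+00] F_s -4.2 Fz 48.4 t 19.15
```

Call:
move_arm(
  series="1 0 0 -0.1 0 0 0;1 0 0 -0.4 0 0 0;1 0 0 -1 0 0 0;1 0 0 -1 0 0 0;1 0 0 -1 0 0 0;1 -0.5 -0.8 -0.5 0 0 0;1 -0.5 -0.8 0 0 0 0;1 -0.5 -0.8 0 0 0 0;1 -0.5 -0.8 0 0 0 0;1 -0.5 -0.8 0 0 0 0;1 0 0 0 0 0 0;1 0 0 0 0 0 0",
)

```text
clock: 20.65
eef_pos: [414.7, -132.3, 243.5]
tcp_rot: [3.134, 0.004, 1.804]
contact_force: [0.2, -0.6, -0.3]
opening: -0.004
```

```bash
python3 ls.py
python3 - <<'E'
from h import *
T=vision.grab_frame('top'); S=vision.grab_frame('side')
f=lambda a:cv2.resize(a,(560,400),interpolation=cv2.INTER_CUBIC)[:,:,::-1]
cv2.imwrite('pics/g.png',cv2.resize(np.hstack([f(S[130:270,150:346]),f(T[130:290,120:344])]),(800,286)))
A=np.array([558.5,-26.2]);ex=np.array([.225,-.974]);ey=np.array([.974,.225])
P=[np.r_[A+ex*a+ey*b,70.5] for a,b in [(-65,-122),(-65,122),(65,122),(65,-122)]]
print('side panel',((proj('side',P)-[150,130])*400/196).round().tolist(),'top panel',((proj('top',P)-[120,130])*400/224+[400,0]).round().tolist())
E
```

```text
s 71.0 c -164.0 z 243.5 rot [3.134 0.004 1.804] F_s 0.6 Fz -0.3 t 20.65
side panel [[76.0, 128.0], [263.0, 88.0], [303.0, 149.0], [103.0, 196.0]] top panel [[640.0, 259.0], [601.0, 86.0], [692.0, 65.0], [733.0, 237.0]]
```

View pics/g.png

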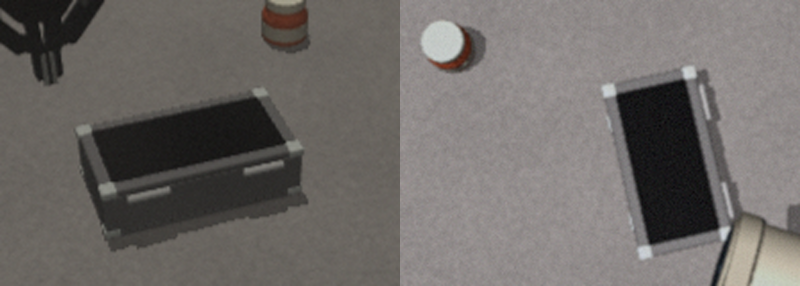

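The lid is shut. Its corners, at (78,128), (264,90), (303,147) and (103,192) in the side panel, match the predicted shut positions to a pixel or two. The jar hasn't moved and the arm is clear.

```bash
python3 -c "
from rig import r
print(r.sign_off())"
```

```text
the job is handed in; nothing more can be done
None
```

The orange pad is in its bay, the lid is shut, and I handed the job in with the arm clear, after about 21 s of the 56 s allowed.

- **Pad:** I set it down in the bay nearest the robot, with light contact at the expected floor height, then let go. The picture before closing showed all three pads flat in their bays, with card visible all around the orange one. That it lies below the rim is judged from that picture and the contact height; I did not measure it.
- **Lid:** I pushed the outer face round at about 2 N, then pressed the lid down. The last press reached about 48 N at the fingertips, firmer than intended. The 40 N limit covers only the arm and the gripper's body, and the 120 N wrist limit was not approached.
- **Final check:** The lid's corners in the last pictures match the fully shut position to a pixel or two. The jar is in its original place. The bowl was outside the last pictures, but the arm never went near it.
- **Disagreement:** Early side-view estimates of the pad's corners were up to about 16 mm off the top view. Projecting the ridge into the side view agreed with the top-view position, so I used that.

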